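# Set the temperature probe on the heat sink

### The job

On the circuit board jig, push the swinging probe arm round sideways with one finger until its probe stands over the middle of the finned heat sink. Only then press the probe's button all the way down with a fingertip, and finish while still holding it down. Do not grip anything, do not lower the probe anywhere else, push gently, and leave the loose things where they are.

Things in the scene. Friction and masses are not known exactly. Their poses are not given: they have to be found in the camera images.
- jig: Fixed jig, its place and yaw differ each time: grey tray 360 x 335 x 10 mm with a blue circuit board (244 x 305 mm, top 16 mm above the bench). Origin on the bench under the pivot axis; x points away from the robot, the board lies on the -x side. What stands on the board is at most 48 mm above the bench, except the arm.
- pivot (a point): Point on the arm's vertical pivot axis, 95 mm above the bench, at mid-height of the arm. The pivot post stands at the far edge of the board; its cap is 36 mm across and reaches 116 mm above the bench.
- probe_arm (a joint): Angle of the probe arm (rad, grows anticlockwise from above, -1.2 to 1.2; at 0 it points along the jig's -x). A straight aluminium bar 16 mm wide, 85 to 105 mm above the bench, reaching 176 mm from the pivot; the probe's collar, 24 mm across, is 160 mm from it. It turns stiffly (about 3 N at 100 mm from the pivot) and stays where it is left.
- probe_tip (a point): Tip of the probe, a steel rod 5 mm thick that hangs from the arm's free end; 60 mm above the bench when up, 160 mm from the pivot axis.
- probe_button (a point): Centre of the top of the probe's round black button (26 mm across, 12 mm thick), straight above the tip; 136 mm above the bench when up.
- probe (a joint): How far the probe is pressed down (m): 0 up, 0.012 fully down against its stop. Sprung: about 2 N to start and 5.5 N fully down; it comes back up when let go.
- heat_sink_top (a point): Centre of the top (48 mm above the bench) of the heat sink: bare aluminium, 36 x 36 mm, 32 mm tall, six upright fins. Fixed in one of four places on the board about 160 mm from the pivot, left or right of the arm's start; the others hold a round metal can (28 mm), a plain dark block (30 mm) and a white multi-way socket (22 x 40 mm).
- spare_socket: spare white plastic connector block, 20 x 34 x 20 mm, loose on the board's side nearest the robot; origin at the middle of its underside; leave alone
- hex_socket: steel nut-driver socket, 15 mm diameter, 30 mm tall, standing loose on the board between the components; origin at the middle of its underside; leave alone
- screwdriver: loose orange-handled screwdriver, 190 mm long, lying on the bench left of the jig; origin at the middle of its underside; leave alone
- screw_jar: small jar, 48 mm diameter, 55 mm tall, on the bench left of the jig; origin at the middle of its underside; leave alone
- solder_spool: metal spool, 54 mm diameter, 42 mm tall, on the bench right of the jig; origin at the middle of its underside; leave alone
- bit_case: orange open bit case, 130 x 200 x 22 mm with bits standing to 31 mm, on the bench right of the jig; origin at the middle of its underside; leave alone
- tweezers: steel tweezers, 115 mm long, 6 mm high, on the bench left of the robot's front; origin at the middle of its underside; leave alone

How it is judged (in metres and radians):
On the way, in this order (a step that is already met when the one before it is completed fails the run):
1. the arm is turned until the probe stands within 8 mm of the heat sink's middle, seen from above, at rest and still up (horizontal distance between probe_tip and heat_sink_top below 0.008 m and value of joint probe below 0.003 m and velocity of joint probe_arm between -0.05 and 0.05 rad/s), for 0.2 s.
2. the probe is pressed down on the heat sink by at least 9.5 mm of its 12 mm (horizontal distance between probe_tip and heat_sink_top below 0.008 m and value of joint probe above 0.0095 m), for 0.2 s.
At the end, for the whole second after the job is handed in: The fingers still press the button: the probe is at least 9.5 mm down (of 12), its tip within 8 mm of the heat sink's middle seen from above, the arm still, and every loose thing within 20 mm of where it was (all of step 2 and contact force between the fingers and probe above 1 N and velocity of joint probe_arm between -0.05 and 0.05 rad/s and distance of each of spare_socket, hex_socket, screwdriver, screw_jar, solder_spool, bit_case, tweezers from where it was at the start of the episode below 0.02 m); the arm keeps its last pose, push and grip.
It fails at once if the probe is lowered more than 5 mm while more than 12 mm from the heat sink's middle (value of joint probe above 0.005 m and horizontal distance between probe_tip and heat_sink_top above 0.012 m).
It fails at once if the probe arm or its probe is gripped or pushed with more than 40 N (contact force between the fingers and probe_arm above 40 N).
It fails at once if a loose thing is lifted or knocked more than 20 mm from its place (distance of any of spare_socket, hex_socket, screwdriver, screw_jar, solder_spool, bit_case, tweezers from where it was at the start of the episode above 0.02 m).
It also fails if it takes over 48 s, if anything falls off the work surface, if the arm or the gripper's body presses on something with over 40 N, if the wrist force passes 120 N, or if a joint passes its speed limit or range.

### The arm

A 7-joint arm with a two-finger parallel gripper is mounted at the origin on the work surface. World frame = base frame: x ahead of the robot, y to its left, z up, the work surface at z = 0. Lengths are in m, angles in degrees, forces in N, time in s.
With the tool pointing down it reaches from about 0.4 to 0.9 m from the base axis. Payload 5.5 kg.
Tool frame: the origin (TCP) lies on the centre line of the jaws, within the pads' length; the fingertips stand 25 mm ahead of it and the grasp point (between the pads) lies 6 mm ahead of it; z points along the fingers, y is the line along which they close (so a half turn about z gives the same grasp; the last joint's range is limited). The gripper opens to 85 mm and grips with 20 to 120 N. Pads are 22 mm wide; open, the fingers measure 114 mm over their backs; the gripper's body (76 mm by 85 mm) begins 54 mm behind the grasp point. The pads swing forward as they close: fully open they stand 13 mm farther back than shut.
Start: joints at [-59.805, 28.699, -24.465, 88.831, 12.651, 65.22, -12.049], TCP at [0.169, 0.628, 0.256] pointing down, gripper open.
Joint ranges: [-164.97, 164.97], [-17.58, 116.51], [-87.97, 89.64], [11.32, 138.91], [-80.73, 260.73], [10.89, 115.49], [-147.41, 147.41]. Speed limits (degrees/s): [147.25, 147.25, 180, 180, 180, 180, 180].

### API

Orientations are given as a 3x3 rotation matrix whose columns are the frame's x, y, z axes.
In Python, from station import robot gives the robot as it stands.
- The arm moves only by the shell command python3 -m creep 'ROWS' [FORCE]. ROWS is JSON, a list of rows, each a list of 5 numbers: the opening, from 0 (shut) to 1 (fully open), then the shift along the tool's x, y, z in m, then the turn about the tool's z in rad. In form: [[jaw, tx, ty, tz, turn], ...]. A call has exactly 10 rows; each row is the pose to reach, as a shift and turn from the pose commanded when the call began, along the tool's axes at that moment; what a row does not reach only later rows make up. A row lasts 1/12 s, in which the tool goes at most 41.7 mm and 7.16 degrees, less where a joint would pass 70% of its speed; a pose out of reach is approached as far as the arm can. A call with a gripper value outside its range is refused whole. The fingers move at their own pace and stop on an object; FORCE is the grip in N (left out, the last holds). Time passes only in rows, so rows that repeat a pose let the fingers close, or fill a call up. It gives the time, the measured TCP pose, the force, the opening and the grip force at its end, in the units of the state.
- robot.get_state(): the state, without advancing time (a new reading comes with each control period).
- robot.grab_frame(name): name is "side" or "top"; returns a dict with "img" (400x640x3 uint8, blue, green, red), "intrinsics" (3x3 intrinsics, pixels), "extrinsics" (4x4, takes a point from world to camera coordinates). Camera axes: x right, y down, z forward; pixel columns grow to the right and rows downward; lengths in m; the calibration is good to about 2 mm. A picture is of the moment at which its call begins. There is no depth.
- robot.hand_in(): hands the job in; it is judged then, once.
Trained networks look in a picture, given as the dict that the camera call returned (one of the last four; its "shot" number tells which), for a name from the list of things; names that differ only in an ending like _2 or _b are one class to them, and where a whole thing is asked for, a point or a joint stands for the part that bears it (a point fixed in the world has none). Each returns a list of dicts, best first, with "confidence" (0 to 1); they miss things now and then, are a little off and sometimes report something else, mostly with a low value. They report only what shows in the picture. A call takes as long as a camera call.
- robot.cut_out(picture, thing): "region" (400x640 bool, what is visible of it) and "extent" ([left, top, right, bottom] in pixels, round what is visible of it).
The state is a dict: "time_s": time; "joints": joint angles; "dq": joint speeds; "tau": joint torques, N m; "eef_pos": TCP position; "tcp_rot": TCP orientation; "ft_force": force on the tool from outside, world axes, zero at the start; "torque": the same for the moment, N m; "grip_width": opening from 0.0 (shut) to 1.0 (fully open); "gripper_force": force on a finger pad.
Only numpy, scipy, OpenCV 4.12 (cv2) and the standard library are available. Lean on these libraries where they do the work, as an engineer would, in place of code of your own. Each camera call takes 0.05 s, during which the arm holds its last target. There are 200 camera calls.

## Working session

There is one attempt and no reset: what is moved stays moved. The work goes in short steps, Python scripts to look and compute and a shell command to move; the robot and the scene stay as the last step left them, time stands still between calls to the robot, and variables do not carry over. Pictures are saved under pics/ and viewed, at most 10 in all, crops included, and the job is handed in when it is done.

```bash
mkdir -p pics
cat > h.py <<'E'
import numpy as np,cv2
from station import robot
def ray(f,uv):
    K=np.array(f["intrinsics"]);T=np.array(f["extrinsics"]);R=T[:3,:3];t=T[:3,3]
    return -R.T@t, R.T@np.linalg.solve(K,[uv[0],uv[1],1])
def atz(f,uv,z):
    c,d=ray(f,uv);return (c+d*(z-c[2])/d[2])
def proj(f,p):
    K=np.array(f["intrinsics"]);T=np.array(f["extrinsics"]);q=K@(T[:3,:3]@np.array(p)+T[:3,3]);return q[:2]/q[2]
def seen(f,n):
    r=robot.cut_out(f,n)
    return [(round(x["confidence"],2),[int(v) for v in x["extent"]],np.argwhere(x["region"])[:,::-1].mean(0).round(1)) for x in r[:2]],r
E
python3 - <<'E'
from h import *
for c in("top","side"):
    f=robot.grab_frame(c);cv2.imwrite(f"pics/{c}0.png",f["img"])
    print(c,"cam",ray(f,(320,200))[0].round(3))
    for n,z in(("heat_sink_top",.048),("probe_button",.136),("probe_arm",.105),("hex_socket",.03),("jig",.016),("probe_tip",.06)):
        s,_=seen(f,n);print(n,[(a,b,m,atz(f,m,z)[:2].round(4)) for a,b,m in s])
s=robot.get_state();print(s["eef_pos"],np.round(s["tcp_rot"],3),s["grip_width"],s["time_s"])
E
```

```text
top cam [0.244 0.    1.461]
heat_sink_top [(0.64, [338, 186, 351, 202], array([343.9, 193.3]), array([ 0.4999, -0.0898]))]
probe_button [(0.45, [323, 185, 331, 194], array([325.5, 189.9]), array([ 0.492 , -0.0337]))]
probe_arm [(0.76, [318, 131, 338, 194], array([326.7, 162.9]), array([ 0.5754, -0.0362]))]
hex_socket [(0.74, [320, 133, 338, 196], array([326.8, 161.3]), array([ 0.5986, -0.0384])), (0.74, [164, 276, 202, 283], array([185.1, 279.4]), array([0.2408, 0.3585]))]
jig [(0.92, [263, 121, 382, 246], array([323.5, 183.4]), array([ 0.534 , -0.0304]))]
probe_tip [(0.63, [323, 189, 331, 196], array([325.4, 189.8]), array([ 0.5065, -0.0354])), (0.57, [138, 186, 196, 218], array([175.9, 204.6]), array([0.4514, 0.3919]))]
side cam [-0.381 -0.867  0.807]
heat_sink_top [(0.56, [349, 232, 367, 248], array([358. , 237.2]), array([ 0.4819, -0.1079]))]
probe_button [(0.61, [336, 200, 348, 208], array([342.5, 203.4]), array([ 0.4814, -0.0431]))]
probe_arm [(0.94, [336, 191, 383, 220], array([359.7, 204.2]), array([ 0.5553, -0.0452])), (0.74, [334, 226, 339, 235], array([336. , 231.2]), array([ 0.3955, -0.1021]))]
hex_socket [(0.52, [333, 225, 336, 234], array([336. , 230.8]), array([ 0.4802, -0.0187]))]
jig [(0.58, [278, 189, 427, 282], array([352.6, 235.6]), array([ 0.513 , -0.0583]))]
probe_tip [(0.52, [338, 201, 344, 208], array([342.4, 203.3]), array([0.5794, 0.051 ]))]
[0.16949012 0.62754635 0.25635561] [[-0.965  0.261  0.   ]
 [ 0.261  0.965  0.   ]
 [-0.     0.    -1.   ]] 0.9978443652806052 0.7
```

View pics/top0.png

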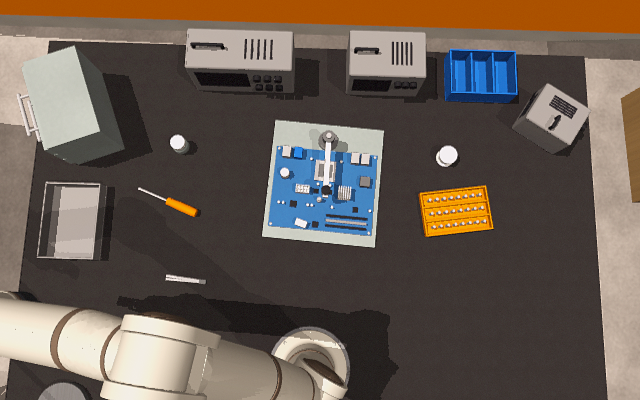

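View pics/side0.png

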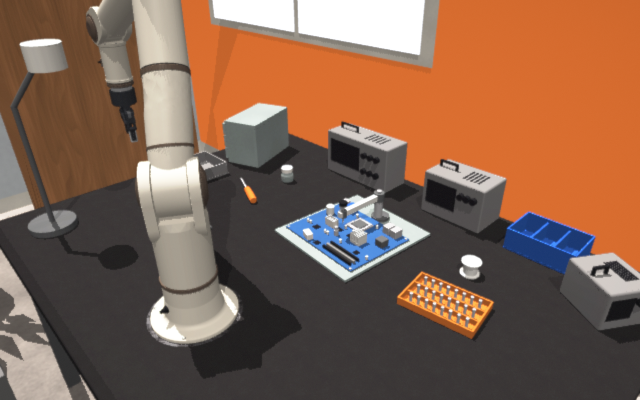

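The top view shows the arm running from the pivot at (329,136) to the button at (326,190), with the likely heat sink at (344,193), to the right. I'll enlarge both views.

Run:
```python
from h import *
a=cv2.imread("pics/top0.png")[115:250,258:388];b=cv2.imread("pics/side0.png")[185:275,290:420]
a=cv2.resize(a,None,fx=4,fy=4,interpolation=cv2.INTER_CUBIC);b=cv2.resize(b,None,fx=2*1.1,fy=2*1.1,interpolation=cv2.INTER_CUBIC)
o=np.zeros((540,800,3),np.uint8);o[:540,:520]=a;o[:b.shape[0],520:520+b.shape[1]]=b[:,:280];cv2.imwrite("pics/z.png",o)
```

```text
(no output)
```

View pics/z.png

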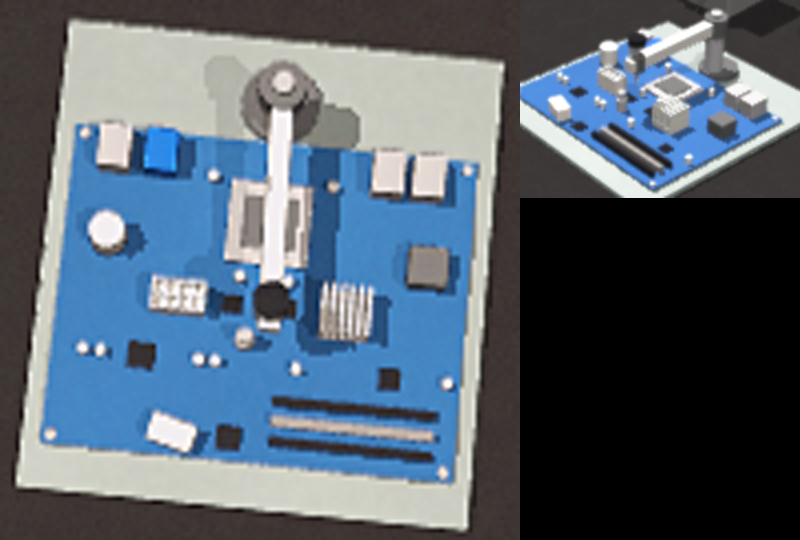

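The zoom confirms the finned sink at crop (346,312), i.e. pixel (344.5,193). The button is at (326,190), the pivot cap at about (329,135), and the loose hex socket at about (319,199), left of the probe. Next I'll fit the jig geometry.

```bash
cat > geo.py <<'E'
from h import *
from scipy.optimize import least_squares
f=robot.grab_frame("top");g=robot.grab_frame("side")
c=lambda x,y:(258+x/4-.375,115+y/4-.375)
C=[atz(f,c(*p),.010)[:2] for p in((72,20),(503,63),(467,530),(17,487))]
print("corners",np.round(C,4))
e=(C[0]-C[3])+(C[1]-C[2]);e2=(C[0]-C[1])+(C[3]-C[2])
print("yaw",np.arctan2(e[1],e[0]),np.arctan2(-e2[0],e2[1]),[np.linalg.norm(e)/2,np.linalg.norm(e2)/2])
P=atz(f,c(284,80),.116);print("pivot",P)
B=atz(f,c(272,300),.136);print("button",B,np.linalg.norm((B-P)[:2]))
# silhouette centroid model of heat sink (projected hull of the box) in both cameras
yaw=np.arctan2(e[1],e[0])
def cen(fr,xy):
    cs,sn=np.cos(yaw),np.sin(yaw);pts=[proj(fr,(xy[0]+cs*a-sn*b,xy[1]+sn*a+cs*b,z)) for a in(-.018,.018) for b in(-.018,.018) for z in(.016,.048)]
    h=cv2.convexHull(np.array(pts,np.float32));m=cv2.moments(h);return np.array([m["m10"]/m["m00"],m["m01"]/m["m00"]]),h.reshape(-1,2)
for fr in(f,g):
    s,r=seen(fr,"heat_sink_top");E=np.array(s[0][1]);
    sol=least_squares(lambda q:cen(fr,q)[0]-s[0][2],[.5,-.09]).x
    sol2=least_squares(lambda q:(lambda h:np.r_[h.min(0)+h.max(0)])(cen(fr,q)[1])-(E[:2]+E[2:]),[.5,-.09]).x
    print("sink",sol,sol2,s[0][:2])
    H=sol
    d=H-P[:2];print(" r",np.linalg.norm(d),"ang",np.arctan2(d[1],d[0]))
    b,_=seen(fr,"probe_button")
    if b:print(" button",b[0][:2],atz(fr,b[0][2],.134))
d=(B-P)[:2];print("arm ang",np.arctan2(d[1],d[0]))
E
python3 geo.py
```

```text
corners [[ 0.7301  0.1207]
 [ 0.7056 -0.2098]
 [ 0.3485 -0.1845]
 [ 0.3713  0.1471]]
yaw -0.07194728195692618 -0.07117438618333903 [np.float64(0.35889730195634684), np.float64(0.33188637417570177)]
pivot [ 0.65487667 -0.03946793  0.116     ]
button [ 0.49274382 -0.03405678  0.136     ] 0.16222312703851866
sink [ 0.50272086 -0.09067313] [ 0.5  -0.09] (0.51, [338, 183, 352, 201])
 r 0.16054084670550814 ang -2.816966637566566
 button (0.64, [149, 194, 194, 216]) [0.4383757  0.36621176 0.134     ]
sink [ 0.50055293 -0.09145509] [ 0.5  -0.09] (0.57, [349, 228, 368, 247])
 r 0.1628449659934129 ang -2.8166617573095696
 button (0.57, [337, 200, 348, 205]) [ 0.48526967 -0.03940454  0.134     ]
arm ang 3.108230225098539
```

```bash
python3 -m creep '[[0,-0.025,-0.025,0,0],[0,-0.05,-0.05,0,0],[0,-0.075,-0.075,0,0],[0,-0.1,-0.1,0,0],[0,-0.125,-0.125,0,0],[0,-0.15,-0.15,0,0],[0,-0.175,-0.175,0,0],[0,-0.2,-0.2,0,0],[0,-0.225,-0.225,0,0],[0,-0.25,-0.25,0,0]]' 20; python3 -m creep '[[0,-0.025,-0.025,0,0],[0,-0.05,-0.05,0,-0.06],[0,-0.075,-0.075,0,-0.15],[0,-0.1,-0.1,0,-0.24],[0,-0.125,-0.125,0,-0.33],[0,-0.15,-0.15,0,-0.42],[0,-0.175,-0.175,0,-0.51],[0,-0.2,-0.2,0,-0.56],[0,-0.225,-0.225,0,-0.59],[0,-0.254,-0.248,0,-0.59]]'
```

```text
time_s: 1.83
eef_pos: [0.3463, 0.3195, 0.2567]
tcp_rot: [[-0.965, 0.261, 0.001], [0.261, 0.965, 0.001], [-0.001, 0.001, -1.0]]
ft_force: [1.1, 0.2, -0.5]
grip_width: 0.001
gripper_force: 0.0
time_s: 2.67
eef_pos: [0.5263, 0.0136, 0.2566]
tcp_rot: [[-0.947, -0.322, 0.0], [-0.322, 0.947, -0.0], [-0.0, -0.0, -1.0]]
ft_force: [0.7, 0.7, 0.6]
grip_width: -0.005
gripper_force: 0.0
```

```bash
python3 -m creep '[[0,0,0,0.02,0],[0,0,0,0.04,0],[0,0,0,0.06,0],[0,0,0,0.08,0],[0,0,0,0.1,0],[0,0,0,0.115,0],[0,0,0,0.13,0],[0,0,0,0.14,0],[0,0,0,0.148,0],[0,0,0,0.148,0]]'
python3 - <<'E'
from h import *
o=[]
for c,(x,y) in(("top",(258,115)),("side",(290,150))):
    f=robot.grab_frame(c);o.append(cv2.resize(f["img"][y:y+135,x:x+133],None,fx=3,fy=3,interpolation=cv2.INTER_CUBIC))
cv2.imwrite("pics/d.png",np.hstack(o))
E
```

```text
time_s: 3.5
eef_pos: [0.5252, 0.0154, 0.1069]
tcp_rot: [[-0.947, -0.321, -0.002], [-0.321, 0.947, -0.0], [0.002, 0.001, -1.0]]
ft_force: [-0.5, -0.2, 0.8]
grip_width: -0.001
gripper_force: 0.0
```

View pics/d.png

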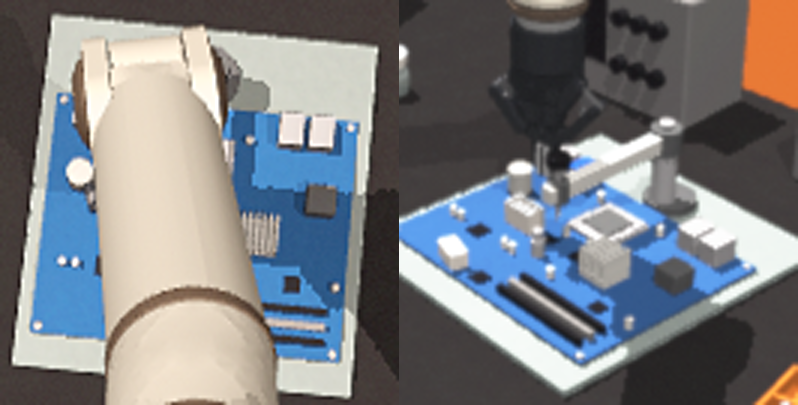

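The fingers are down on the left (+y) side of the bar and clear of it. I'll start a gentle sideways push.

```bash
python3 -m creep '[[0,0,-0.003,0,0],[0,0,-0.006,0,0],[0,0,-0.009,0,0],[0,0,-0.012,0,0],[0,0,-0.015,0,0],[0,0,-0.018,0,0],[0,0,-0.021,0,0],[0,0,-0.024,0,0],[0,0,-0.027,0,0],[0,0,-0.03,0,0]]'; python3 -m creep '[[0,0,-0.003,0,0],[0,0,-0.006,0,0],[0,0,-0.009,0,0],[0,0,-0.012,0,0],[0,0,-0.015,0,0],[0,0,-0.018,0,0],[0,0,-0.021,0,0],[0,0,-0.024,0,0],[0,0,-0.026,0,0],[0,0,-0.026,0,0]]'
cat > look.py <<'E'
import sys
from h import *
P=np.array([.6549,-.0395]);S=np.array([.502,-.091])
for c in("side","top"):
    f=robot.grab_frame(c);cv2.imwrite(f"pics/{c}_{sys.argv[1]}.png",f["img"])
    for n,z in(("probe_button",.132),("probe_arm",.1)):
        for a,b,m in seen(f,n)[0]:print(c,n,a,b,m,atz(f,m,z).round(4))
    for nm,p in(("targ button",(*S,.136)),("targ button low",(*S,.124))):print(c,nm,proj(f,p).round(1))
    if c=="side":cv2.imwrite("pics/c%s.png"%sys.argv[1],cv2.resize(f["img"][170:260,300:430],None,fx=6,fy=6,interpolation=cv2.INTER_CUBIC))
print(robot.get_state()["ft_force"])
E
python3 look.py 1
```

```text
time_s: 4.43
eef_pos: [0.5353, -0.0127, 0.1081]
tcp_rot: [[-0.947, -0.321, -0.001], [-0.321, 0.947, 0.001], [0.001, 0.001, -1.0]]
ft_force: [-2.5, 2.9, 1.3]
grip_width: 0.002
gripper_force: 1.5
time_s: 5.27
eef_pos: [0.5444, -0.0387, 0.1083]
tcp_rot: [[-0.948, -0.32, 0.0], [-0.32, 0.948, -0.001], [-0.0, -0.001, -1.0]]
ft_force: [-1.9, 1.6, -0.4]
grip_width: -0.002
gripper_force: 0.6
side probe_button 0.64 [346, 203, 360, 211] [352.8 207.8] [ 0.4892 -0.0772  0.132 ]
side probe_arm 0.88 [346, 192, 386, 224] [364.7 206.1] [ 0.5642 -0.058   0.1   ]
side targ button [359.3 206.8]
side targ button low [359.2 210.4]
top probe_arm 0.57 [173, 134, 189, 152] [179.5 143.8] [0.6203 0.3832 0.1   ]
top targ button [346.5 186.9]
top targ button low [346.2 187.7]
[-0.02747894 -0.08935983  0.09925214]
```

View pics/c1.png

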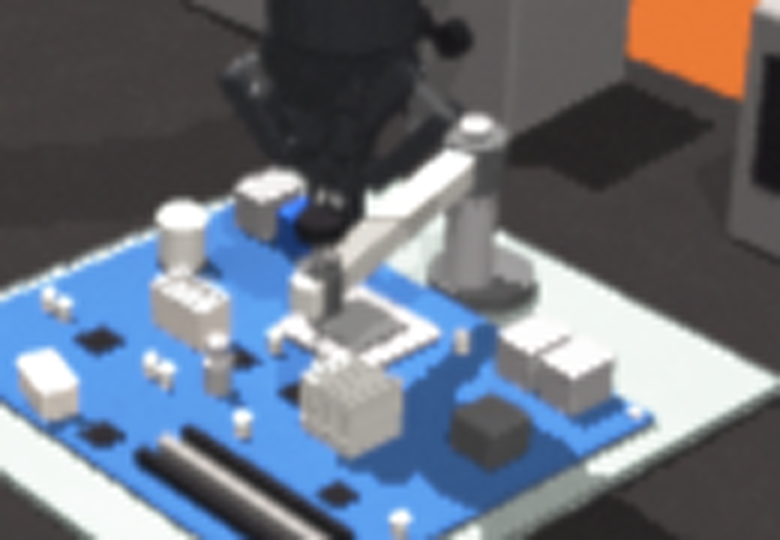

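The button is now at about (353.6,207) in the side view and the target is about (359.3,206.8), so there's a little further to go. I'll work out the angle.

Run:
```python
from h import *
P=np.array([.6549,-.0395])
f=robot.grab_frame("side")
for t in(3.108,3.30,3.33,3.36,3.39,3.42,3.466):
    b=P+.16*np.array([np.cos(t),np.sin(t)]);print(t,b.round(4),proj(f,(*b,.136)).round(1),"tip",proj(f,(*b,.06)).round(1))
print("pivot cap",proj(f,(*P,.116)),"sink",proj(f,(.502,-.091,.048)))
# finger contact implied: distance of flat finger face to pivot
s=robot.get_state();T=np.array(s["eef_pos"])[:2];n=np.array([.319,-.948])
print(T,"n-dist tcp to pivot",(T-P)@n)
```

```text
3.108 [ 0.495  -0.0341] [343.5 200.8] tip [343.1 222.6]
3.3 [ 0.4969 -0.0647] [351.5 204.2] tip [350.9 226.2]
3.33 [ 0.4977 -0.0695] [352.9 204.7] tip [352.2 226.7]
3.36 [ 0.4987 -0.0742] [354.3 205.1] tip [353.6 227.2]
3.39 [ 0.4998 -0.0788] [355.7 205.5] tip [355.  227.7]
3.42 [ 0.5011 -0.0835] [357.2 206. ] tip [356.4 228.1]
3.466 [ 0.5032 -0.0905] [359.5 206.6] tip [358.7 228.7]
pivot cap [379.5767808  189.82054727] sink [358.37158062 232.34710411]
[ 0.54491539 -0.03808898] n-dist tcp to pivot -0.03642273533065923
```

```bash
python3 -m creep '[[0,0,-0.002,0,0],[0,0,-0.004,0,0],[0,0,-0.006,0,0],[0,0,-0.008,0,0],[0,0,-0.01,0,0],[0,0,-0.011,0,0],[0,0,-0.011,0,0],[0,0,-0.011,0,0],[0,0,-0.011,0,0],[0,0,-0.011,0,0]]'; python3 look.py 2
```

```text
time_s: 6.45
eef_pos: [0.5478, -0.0485, 0.1082]
tcp_rot: [[-0.947, -0.32, 0.0], [-0.32, 0.947, -0.0], [-0.0, -0.0, -1.0]]
ft_force: [-1.4, 2.2, -0.7]
grip_width: -0.004
gripper_force: 0.5
side probe_button 0.52 [353, 208, 362, 211] [358.  208.8] [ 0.4958 -0.0917  0.132 ]
side probe_arm 0.83 [350, 190, 386, 227] [366.9 207.5] [ 0.5626 -0.0684  0.1   ]
side targ button [359.3 206.8]
side targ button low [359.2 210.4]
top probe_button 0.47 [434, 147, 459, 167] [445.4 156.1] [ 0.5976 -0.3651  0.132 ]
top targ button [346.5 186.9]
top targ button low [346.2 187.7]
[-0.17196494  0.67806914 -0.10185938]
```

View pics/c2.png

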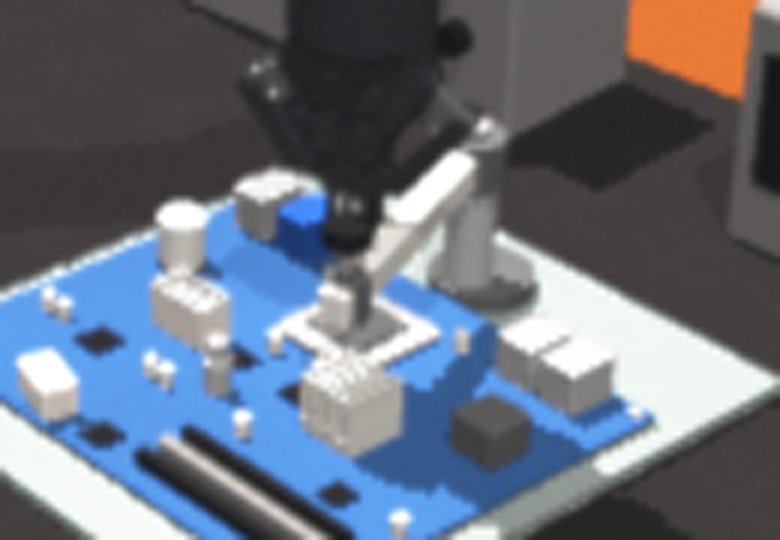

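The button is at about (357.6,209), some 3 mm short of the target. I'll nudge 2.5 mm, then retreat and check from above.

```bash
python3 -m creep '[[0,0,-0.001,0,0],[0,0,-0.002,0,0],[0,0,-0.0025,0,0],[0,0,-0.0025,0,0],[0,0,-0.0025,0,0],[0,0,-0.0025,0,0],[0,0,0.005,0,0],[0,0,0.025,0,0],[0,0,0.045,0,0],[0,0,0.055,0,0]]';python3 -m creep '[[0,0,0.02,-0.02,0],[0,0,0.05,-0.04,0],[0,0,0.085,-0.06,0],[0,0,0.12,-0.07,0],[0,0,0.15,-0.08,0],[0,0,0.18,-0.08,0],[0,0,0.2,-0.08,0],[0,0,0.2,-0.08,0],[0,0,0.2,-0.08,0],[0,0,0.2,-0.08,0]]'; python3 look.py 3
python3 - <<'E'
import cv2
a=cv2.imread("pics/top_3.png")[120:220,270:390];b=cv2.imread("pics/side_3.png")[185:245,330:400]
a=cv2.resize(a,None,fx=5,fy=5,interpolation=cv2.INTER_CUBIC);b=cv2.resize(b,(200,171),interpolation=cv2.INTER_CUBIC)
import numpy as np;o=np.zeros((500,800,3),np.uint8);o[:,:600]=a;o[:171,600:]=b;cv2.imwrite("pics/z3.png",o)
E
```

```text
time_s: 7.58
eef_pos: [0.5294, 0.0061, 0.1082]
tcp_rot: [[-0.947, -0.322, -0.0], [-0.322, 0.947, 0.001], [-0.0, 0.001, -1.0]]
ft_force: [-0.3, 0.5, -0.3]
grip_width: -0.003
gripper_force: 0.0
time_s: 8.42
eef_pos: [0.4663, 0.1925, 0.1882]
tcp_rot: [[-0.947, -0.32, 0.0], [-0.32, 0.947, -0.001], [-0.0, -0.001, -1.0]]
ft_force: [-0.4, -0.2, 0.4]
grip_width: -0.002
gripper_force: 0.0
side probe_button 0.37 [351, 207, 365, 214] [358.3 209.6] [ 0.493  -0.0954  0.132 ]
side probe_arm 0.76 [352, 191, 385, 226] [367.8 206.5] [ 0.5691 -0.0663  0.1   ]
side targ button [359.3 206.8]
side targ button low [359.2 210.4]
top probe_button 0.42 [342, 180, 352, 191] [345.7 187.3] [ 0.5015 -0.0891  0.132 ]
top probe_arm 0.61 [323, 130, 353, 195] [336.1 161.2] [ 0.5823 -0.0628  0.1   ]
top probe_arm 0.22 [263, 120, 383, 248] [324.5 183. ] [ 0.5184 -0.0314  0.1   ]
top targ button [346.5 186.9]
top targ button low [346.2 187.7]
[ 0.14013817 -0.28920653  0.41365135]
```

View pics/z3.png

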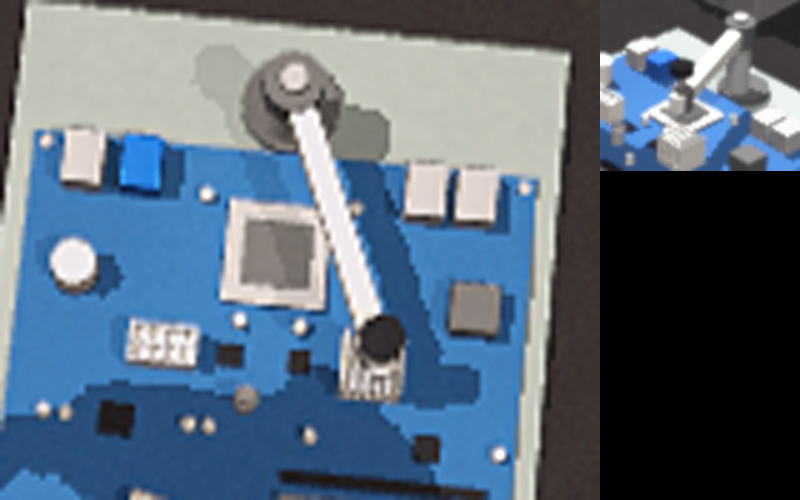

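The arm stands over the sink: the button is at (345.8,187) against a target of (346.5,187), about 2 mm off, and nothing is disturbed. Moving above the button.

```bash
python3 -m creep '[[0,0.006,-0.03,0,0],[0,0.012,-0.062,0,0],[0,0.019,-0.094,0,0],[0,0.026,-0.126,0,0],[0,0.032,-0.158,0,0],[0,0.038,-0.19,0,0],[0,0.044,-0.22,0,0],[0,0.05,-0.25,0,0],[0,0.055,-0.272,0,0],[0,0.0564,-0.2785,0,0]]';python3 -m creep '[[0,0,0,0.004,0],[0,0,0,0.008,0],[0,0,0,0.012,0],[0,0,0,0.016,0],[0,0,0,0.019,0],[0,0,0,0.019,0],[0,0,0,0.019,0],[0,0,0,0.019,0],[0,0,0,0.019,0],[0,0,0,0.019,0]]'
```

```text
time_s: 9.55
eef_pos: [0.5017, -0.0938, 0.1884]
tcp_rot: [[-0.949, -0.314, 0.0], [-0.314, 0.949, -0.002], [0.0, -0.002, -1.0]]
ft_force: [0.5, 0.5, -0.0]
grip_width: 0.0
gripper_force: 0.0
time_s: 10.38
eef_pos: [0.502, -0.0885, 0.1695]
tcp_rot: [[-0.947, -0.321, 0.0], [-0.321, 0.947, -0.0], [-0.0, -0.0, -1.0]]
ft_force: [-0.2, 0.2, 0.6]
grip_width: -0.001
gripper_force: 0.0
```

Aligned. Pressing down slowly.

```bash
python3 -m creep '[[0,0,0,0.002,0],[0,0,0,0.004,0],[0,0,0,0.006,0],[0,0,0,0.008,0],[0,0,0,0.0095,0],[0,0,0,0.011,0],[0,0,0,0.0125,0],[0,0,0,0.014,0],[0,0,0,0.014,0],[0,0,0,0.014,0]]'; python3 -m creep '[[0,0,0,0.001,0],[0,0,0,0.002,0],[0,0,0,0.003,0],[0,0,0,0.004,0],[0,0,0,0.005,0],[0,0,0,0.006,0],[0,0,0,0.006,0],[0,0,0,0.006,0],[0,0,0,0.006,0],[0,0,0,0.006,0]]'
```

```text
time_s: 11.22
eef_pos: [0.5017, -0.0885, 0.1553]
tcp_rot: [[-0.947, -0.32, -0.0], [-0.32, 0.947, -0.0], [0.0, 0.0, -1.0]]
ft_force: [-0.7, 0.1, 3.2]
grip_width: -0.004
gripper_force: 1.6
time_s: 12.05
eef_pos: [0.5017, -0.0885, 0.1493]
tcp_rot: [[-0.947, -0.32, -0.0], [-0.32, 0.947, -0.0], [0.0, 0.0, -1.0]]
ft_force: [-1.6, -0.1, 4.8]
grip_width: 0.002
gripper_force: 2.5
```

```bash
python3 -m creep '[[0,0,0,0.0003,0],[0,0,0,0.0006,0],[0,0,0,0.0009,0],[0,0,0,0.0012,0],[0,0,0,0.0012,0],[0,0,0,0.0012,0],[0,0,0,0.0012,0],[0,0,0,0.0012,0],[0,0,0,0.0012,0],[0,0,0,0.0012,0]]'; python3 look.py 4
```

```text
time_s: 12.88
eef_pos: [0.5018, -0.0885, 0.1489]
tcp_rot: [[-0.947, -0.32, 0.0], [-0.32, 0.947, -0.0], [-0.0, -0.0, -1.0]]
ft_force: [-5.3, 0.6, 12.1]
grip_width: 0.001
gripper_force: 6.1
side probe_button 0.47 [353, 210, 365, 213] [358.8 213.5] [ 0.4777 -0.1113  0.132 ]
side probe_arm 0.61 [355, 191, 386, 224] [370.8 205.1] [ 0.5822 -0.0669  0.1   ]
side probe_arm 0.41 [396, 275, 493, 337] [445.8 304.2] [ 0.3635 -0.4795  0.1   ]
side targ button [359.3 206.8]
side targ button low [359.2 210.4]
top probe_button 0.71 [264, 121, 383, 241] [301.4 179.8] [0.5191 0.0331 0.132 ]
top probe_arm 0.73 [322, 130, 338, 149] [328.5 138.3] [ 0.6489 -0.0398  0.1   ]
top probe_arm 0.22 [172, 136, 190, 154] [179.  144.1] [0.6194 0.3846 0.1   ]
top targ button [346.5 186.9]
top targ button low [346.2 187.7]
[-5.2370773  -0.4455262  12.85000585]
```

View pics/c4.png

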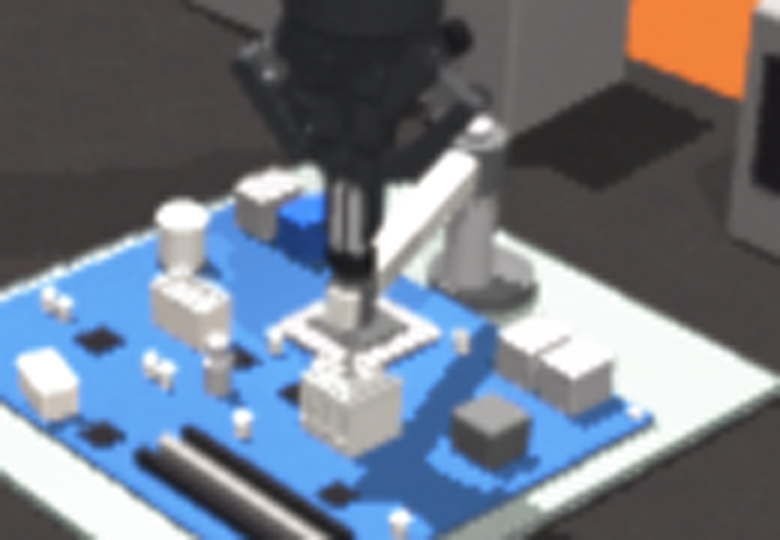

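The force jumped to 12 N, so the probe is on its stop. The picture shows the fingertips holding the button down at about (358.5,214), with the probe on the sink at about (358,231).

```bash
python3 -c "
from station import robot
print(robot.hand_in())"
```

```text
the job is handed in; nothing more can be done
None
```

I swung the probe arm over the heat sink, about 2 mm from its middle by my measurement, then pressed the button down to its stop and handed the job in while still holding it at about 12 N; the hand-in returned no verdict.

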